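# Draw a displacement transducer's core rod to mid-stroke and hold it there for a reading

## Task

The displacement transducer leaning in its bench stand needs a mid-stroke reading. Swing the steel keeper hook well aside by pushing its red tab, then take the core rod by its dark knob and draw it straight out along its own leaning axis until the red ring on the rod is level with the lip of the bore (40 mm out), not out of the bore, and finish holding it still there, because it sinks back if let go. The stand is not bolted down: do not shift or lift it, which a jammed or crooked pull will do, and leave the multimeter and screwdriver where they lie.

Things in the scene. Friction and masses are not known exactly. Their poses are not given: they have to be found in the camera images.
- stand: Grey bench stand, 2.8 kg, not fixed; base 170 (x) x 120 (y) x 14 mm; column and two dark clamps hold the transducer, a steel tube 33 mm across with a blue band. Origin: centre of the base's underside, z up; -x faces roughly the robot (yaw within 0.5 rad). The tube's axis lies in its x-z plane, leaning 20 degrees to -x: out of the bore is (-0.342, 0, 0.940). Knob top 177 mm above the worktop.
- gland (a point): Centre of the bore's mouth at the black lip on top of the transducer, at (-11, 0, 122) mm in the stand's axes. Its z axis points out of the bore along the leaning axis, y is the stand's y, x is square to both (away from the robot, slightly up). The bore is 13 mm wide, 88 mm deep.
- core_rod: Loose steel rod, 0.28 kg, 1 mm play in the bore, sinks home if let go. Origin: on its axis under its collar (at the gland when home); z along it, outwards. Below: stem 12 mm across, 86 mm long, red ring (4 mm wide, hidden at the start) centred at 40 mm, thin black rings at 20 and 60. Above: collar 24 mm across, 5 thick; neck 10 mm across; dark round knob from 23 to 57 mm.
- grip (a point): Middle of the rod's knurled knob (round, 21 mm across, 34 mm long), on the rod's axis, 40 mm along it from the rod's origin; its z axis points along the rod, outwards. Grip it across from any side, fingers pointing down the rod's axis; tips 19 mm below this point stay clear of the keeper bar, whose top is 11.5 mm above the gland; the tab's 28.5 mm.
- keeper (a joint): Angle (rad) of the flat steel keeper hook, 5 mm thick, 1.5 mm above the rod's collar, which stops the rod rising. 0 = closed (starts 0 to 0.08), grows as it opens, stop at 1.45; frees the collar from about 0.6, well aside is 0.8 or more. Stays where left (0.05 N m). The hook swings towards the robot when the red tab is pushed away from the robot (gland's +x).
- keeper_tab (a point): Mid-height of the keeper's upright red tab, a round pin 9 mm across, 17 mm tall, parallel to the rod, free all round. The pivot, parallel to the rod, is at x 0, y +32 mm in the gland's axes; the tab is 28 mm from it, at x = 28 sin a, y = 32 + 28 cos a, z = 20.5 mm at keeper angle a.
- multimeter: Yellow and black hand multimeter lying to the right (-y) of the stand, 157 x 77 x 47 mm, origin under its centre, long side along its x. To be left alone.
- screwdriver: Screwdriver with yellow grip lying to the left (+y) of the stand, 178 mm long along its y, 25 mm thick, origin under its centre. To be left alone.
Things that resemble listed ones, but are neither listed nor needed, are in the scene too. There is more than one size of the stand; the job needs the larger.

How it is judged (in metres and radians):
On the way, in this order (a step that is already met when the one before it is completed fails the run):
1. the keeper is swung well aside while the rod is still home (value of joint keeper above 0.8 rad and z of core_rod in the frame of gland below 0.006 m), for 0.2 s.
2. the rod is drawn out to its red ring, in line with its bore, and held by the fingers (z of core_rod in the frame of gland between 0.035 and 0.045 m and distance between core_rod and gland below 0.046 m and angle between the z axis of grip and the z axis of gland, either way round below 0.03 rad and contact force between the fingers and core_rod above 2 N and value of joint keeper above 0.8 rad), for 0.3 s.
At the end, for the whole second after the job is handed in: The fingers hold the rod (over 2 N) still (under 10 mm/s), 40 mm out of the bore within 5 mm and in line with it (within 0.03 rad); the keeper is open by at least 0.8 rad; the stand stands flat (within 0.02 rad), within 12 mm of where it was (all of step 2 and linear speed of core_rod below 0.01 m/s and distance of stand from where it was at the start of the episode below 0.012 m and angle between stand's own z axis and vertical below 0.02 rad); the arm keeps its last pose, push and grip.
It fails at once if the stand is shifted by more than 12 mm or tipped by more than 0.035 rad (distance of stand from where it was at the start of the episode above 0.012 m or angle between stand's own z axis and vertical above 0.035 rad).
It fails at once if the rod is drawn far past its ring, nearly out of the bore (z of core_rod in the frame of gland above 0.07 m).
It fails at once if the multimeter or screwdriver is shifted by more than 15 mm (distance of any of multimeter, screwdriver from where it was at the start of the episode above 0.015 m).
It also fails if it takes over 45 s, if anything falls off the work surface, if the arm or the gripper's body presses on something with over 40 N, if the wrist force passes 120 N, or if a joint passes its speed limit or range.

## Robot

A 6-joint arm with a two-finger parallel gripper is mounted at the origin on the work surface; the furniture and walls round the work are solid. World frame = base frame: x ahead of the robot, y to its left, z up, the work surface at z = 0. Lengths are in m, angles in degrees, forces in N, time in s.
With the tool pointing down it reaches from about 0.25 to 0.775 m from the base axis. Payload 8.9 kg.
Tool frame: the origin (TCP) lies between the finger pads; the fingertips stand 19 mm ahead of it and the grasp point (between the pads) is the TCP; z points along the fingers, y is the line along which they close (so a half turn about z gives the same grasp; the last joint's range is limited). The gripper opens to 85 mm and grips with 20 to 120 N. Pads are 22 mm wide; open, the fingers measure 114 mm over their backs; the gripper's body (76 mm by 85 mm) begins 54 mm behind the grasp point. The pads swing forward as they close: fully open they stand 13 mm farther back than shut.
Start: joints at [-73.184, 16.656, -8.789, 64.555, 0, 82.019], TCP at [0.22, -0.477, 0.25] pointing down, gripper open.
Joint ranges: [-144.48, 144.48], [-52.06, 99.96], [-74.48, 78.29], [-112.23, 115.85], [-86.99, 84.42], [-180, 180]. Speed limits (degrees/s): [127.2, 127.2, 159.86, 180, 180, 180].

## Interface

Orientations are given as [roll, pitch, yaw] about the fixed x, y, z axes, in that order (R = Rz(yaw) Ry(pitch) Rx(roll)).
In Python, from station import manip gives the robot as it stands.
- The arm moves only by the tool apply_moves, never from a script. Its argument "moves" is a list of rows, each an object with "dp": the shift along the world's x, y, z as a fraction of full scale, a list of three; "twist": the turn, a rotation vector about the world's x, y, z as a fraction of full scale, a list of three. In form: [{"dp": [dx, dy, dz], "twist": [ax, ay, az]}, ...]. A call has 1 to 5 rows; each row shifts and turns the commanded pose from where the row before left it; what a row does not reach is not made up. Full scale, the value 1, is 4 cm for a shift and 6 degrees for a turn. A row lasts 1/12 s, in which the tool goes at most 41.7 mm and 7.16 degrees, less where a joint would pass 70% of its speed; a pose out of reach is approached as far as the arm can. A call with a number of a shift or a turn outside -1 to 1 is refused whole. A call with a gripper value outside its range is refused whole. "grip" is the gripper's target within -1 to 1 (shut at 1, half-way at 0, fully open at -1), set as the call begins (left out, the last holds). The fingers move at their own pace and stop on an object; "newtons" is the grip in N (left out, the last holds). Time passes only in rows, so rows that do not move let the fingers close. It gives the time, the measured TCP pose, the force, the opening and the grip force at its end, in the units of the state.
- manip.state(): the state, without advancing time (a new reading comes with each control period).
- manip.grab_frame(name): name is "scene" or "top" or "wrist"; returns a dict with "frame" (480x640x3 uint8, red, green, blue), "fovy" (degrees; the focal length in pixels is half the picture's height over the tangent of half this angle, whatever the lens; pixels are square), "cx", "cy" (the principal point, pixels), "origin" and "rotation" of the camera in the world; the wrist camera has in their place "T_tool_cam" (4x4, takes a point from camera to tool coordinates, whose origin is the TCP and whose axes are the flange's). Camera axes: x right, y up, looking along -z (the intrinsics and any distortion apply to the point x, -y, -z); pixel columns grow to the right and rows downward; lengths in m; the calibration is good to about 2 mm. The wrist camera is an equidistant fisheye: a pixel r from the principal point sees the ray r / f radians off the axis. A picture is of the moment at which its call begins: read the wrist's pose just before it. There is no depth.
- manip.finish_job(): hands the job in; it is judged then, once.
The state is a dict: "t": time; "q": joint angles; "dq": joint speeds; "effort": joint torques, N m; "ee_pos": TCP position; "eef_rot": TCP orientation; "contact_force": force on the tool from outside, world axes, zero at the start; "torque": the same for the moment, N m; "finger_gap": opening from 0.0 (shut) to 1.0 (fully open); "gripper_force": force on a finger pad.
Only numpy, scipy, OpenCV 4.12 (cv2) and the standard library are available. Lean on these libraries where they do the work, as an engineer would, in place of code of your own. Each camera call takes 0.05 s, during which the arm holds its last target. There are 200 camera calls.

## Working session

There is one attempt and no reset: what is moved stays moved. The work goes in short steps, Python scripts to look and compute and a tool call to move; the robot and the scene stay as the last step left them, time stands still between calls to the robot, and variables do not carry over. Pictures are saved under pics/ and viewed, at most 10 in all, crops included, and the job is handed in when it is done.

Besides the shell and the picture viewer there is one more tool, called after "Emit:" by a JSON object that holds its "api" and its "payload". apply_moves: Moves the arm, as the interface text tells. Shift numbers are shares of 4 cm and turn numbers shares of 6 degrees, none past 1 either way. Its arguments: {"type":"object","properties":{"moves":{"type":"array","items":{"type":"object","properties":{"dp":{"type":"array","items":{"type":"number"}},"twist":{"type":"array","items":{"type":"number"}}}}},"grip":{"type":"number"},"newtons":{"type":"number"}},"required":["moves"]}

```bash
mkdir -p pics; ls; cat > h.py <<'E'
import numpy as np, cv2
from station import manip
from scipy.spatial.transform import Rotation as R
def grab(n):
    s=manip.state(); d=manip.grab_frame(n); d['s']=s; return d
def f_(d): return d['frame'].shape[0]/2/np.tan(np.radians(d['fovy'])/2)
def ray(d,u,v):
    f=f_(d); c=np.array([(u-d['cx'])/f,-(v-d['cy'])/f,-1.]); r=np.array(d['rotation'])@c
    return np.array(d['origin']),r/np.linalg.norm(r)
def plane(d,u,v,z):
    o,r=ray(d,u,v); return o+r*(z-o[2])/r[2]
def proj(d,p):
    c=np.array(d['rotation']).T@(np.array(p)-np.array(d['origin'])); f=f_(d)
    return np.array([d['cx']+f*c[0]/-c[2], d['cy']-f*c[1]/-c[2]])
def tri(o1,r1,o2,r2):
    A=np.stack([r1,-r2],1); t=np.linalg.lstsq(A,o2-o1,rcond=None)[0]
    a=o1+r1*t[0]; b=o2+r2*t[1]; return (a+b)/2, np.linalg.norm(a-b)
E
python3 - <<'E'
from h import *
for n in ('scene','top'):
    d=grab(n); cv2.imwrite(f'pics/{n}0.png',d['frame'][:,:,::-1]); print(n,{k:(np.round(v,4).tolist() if k!='s' else 0) for k,v in d.items() if k!='frame'})
print(manip.state())
E
```

```text
pics
scene {'fovy': 51.6752, 'cx': 324.279, 'cy': 239.4813, 'origin': [0.6286, -0.4736, 0.6189], 'rotation': [55.1144, -0.0358, 6.7979], 's': 0}
top {'fovy': 50.3417, 'cx': 322.8183, 'cy': 239.6246, 'origin': [0.4701, 0.2121, 1.1175], 'rotation': [4.7917, 1.6184, -88.494], 's': 0}
{'t': 0.1, 'q': array([-7.31816773e+01,  1.66855571e+01, -8.82545481e+00,  6.45539898e+01,
        5.38512142e-04,  8.20191102e+01]), 'dq': array([-0.00814005, -0.06569431,  0.13379255,  0.01138876,  0.03532017,
       -0.01197758]), 'effort': array([ 4.58176492e-04, -5.37979138e+01,  3.31917715e+01,  9.31012910e-03,
       -1.96996157e-04, -6.59199372e-06]), 'ee_pos': array([ 0.22011218, -0.47624057,  0.24979942]), 'eef_rot': array([-1.79935703e+02, -9.55831332e-03,  2.47992068e+01]), 'contact_force': array([ 0.71244641, -0.56428915, -0.08237167]), 'torque': array([0.04060095, 0.03580818, 0.01184171]), 'gripper_force': 0.0, 'finger_gap': 1.0005885489927702}
```

```bash
sed -i "s/np.array(d\['rotation'\])/R.from_euler('xyz',d['rotation'],degrees=True).as_matrix()/" h.py; sed -i 's/R.from_euler(\(.*\)as_matrix()\.T@/R.from_euler(\1as_matrix().T@/' h.py; grep -n from_euler h.py
```

```text
8:    f=f_(d); c=np.array([(u-d['cx'])/f,-(v-d['cy'])/f,-1.]); r=R.from_euler('xyz',d['rotation'],degrees=True).as_matrix()@c
13:    c=R.from_euler('xyz',d['rotation'],degrees=True).as_matrix().T@(np.array(p)-np.array(d['origin'])); f=f_(d)
```

View pics/scene0.png

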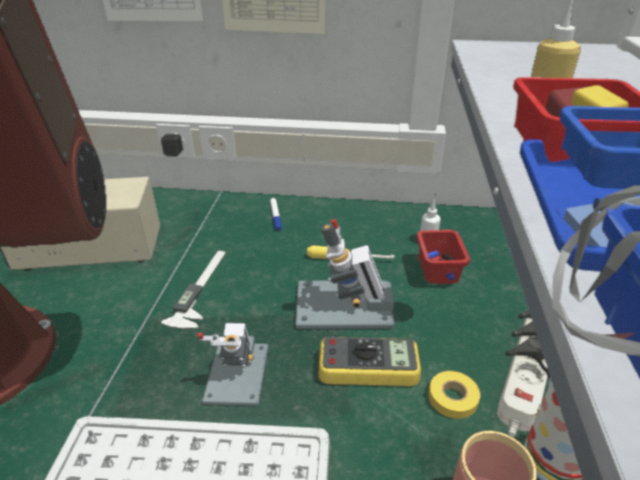

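View pics/top0.png

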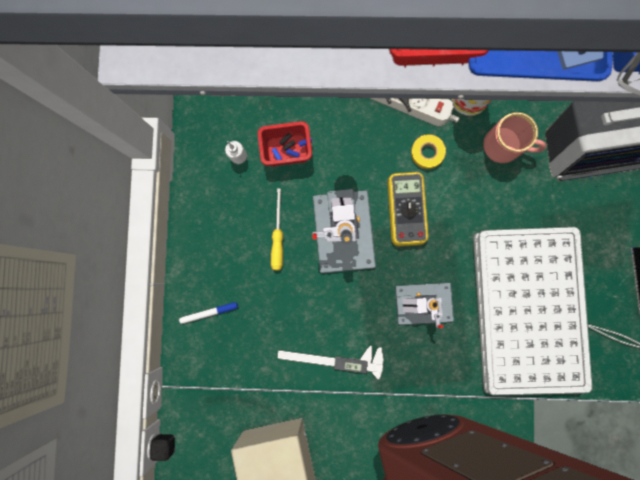

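Top view: the larger stand is at (345,232), with its red tab at (314,236). The smaller look-alike is at (425,303), with a red tab at (440,325). The multimeter is at (408,209) and the screwdriver at (278,235). In the scene view, the large stand is at (345,300), its knob at (330,235) and its tab at (335,225). The small stand is at (236,372). Things that could be confused: big stand or small stand (I choose the larger, top (345,232)), and the red tab or the red bin at (285,143).

```bash
cat > m.py <<'E'
from h import *
t=grab('top'); s=grab('scene')
def base(d,seed_box,z):
    im=d['frame'].astype(int); hsv=cv2.cvtColor(d['frame'],cv2.COLOR_RGB2HSV)
    m=((hsv[...,1]<70)&(hsv[...,2]>60)).astype(np.uint8)
    x0,x1,y0,y1=seed_box; mm=np.zeros_like(m); mm[y0:y1,x0:x1]=m[y0:y1,x0:x1]
    cs,_=cv2.findContours(cv2.morphologyEx(mm,cv2.MORPH_OPEN,np.ones((3,3))),cv2.RETR_EXTERNAL,cv2.CHAIN_APPROX_NONE)
    c=max(cs,key=cv2.contourArea)[:,0]
    return c,np.array([plane(d,u,v,z)[:2] for u,v in c])
c,P=base(t,(306,384,183,282),.014)
r=cv2.minAreaRect((P*1000).astype(np.float32)); print('rect mm',r, cv2.boxPoints(r).round(1).tolist())
def blob(d,box,lo):
    hsv=cv2.cvtColor(d['frame'],cv2.COLOR_RGB2HSV); x0,x1,y0,y1=box
    h=hsv[y0:y1,x0:x1].astype(int); m=(((h[...,0]<8)|(h[...,0]>172))&(h[...,1]>130)&(h[...,2]>90))
    ys,xs=np.nonzero(m); return xs.mean()+x0,ys.mean()+y0,len(xs),xs.min()+x0,xs.max()+x0,ys.min()+y0,ys.max()+y0
a=blob(t,(305,335,222,250),0); b=blob(s,(322,350,212,238),0); print(a,b)
print('tab tri',tri(*ray(t,*a[:2]),*ray(s,*b[:2])))
ct=cv2.resize(t['frame'][180:285,295:395],(500,525),interpolation=cv2.INTER_CUBIC)
cs=cv2.resize(s['frame'][210:335,285:405],(0,0),fx=4.2,fy=4.2,interpolation=cv2.INTER_CUBIC)[:525,:300*2]
w=np.zeros((525,800,3),np.uint8); 
ct=cv2.resize(ct,(380,399)); cs=cv2.resize(cs,(420,437)); w[:399,:380]=ct; w[:437,380:]=cs
cv2.imwrite('pics/crop1.png',w[:440,:,::-1])
E
python3 m.py
```

```text
rect mm ((584.5247192382812, 200.5688934326172), (177.73287963867188, 122.92925262451172), 6.7455153465271) [[489.1000061035156, 251.1999969482422], [503.5, 129.10000610351562], [680.0, 150.0], [665.5999755859375, 272.0]]
(np.float64(314.0), np.float64(236.0), 19, np.int64(312), np.int64(316), np.int64(234), np.int64(238)) (np.float64(334.3448275862069), np.float64(222.75862068965517), 29, np.int64(332), np.int64(337), np.int64(219), np.int64(227))
tab tri (array([0.55862262, 0.2590126 , 0.14189385]), np.float64(0.0016848872284843282))
```

View pics/crop1.png

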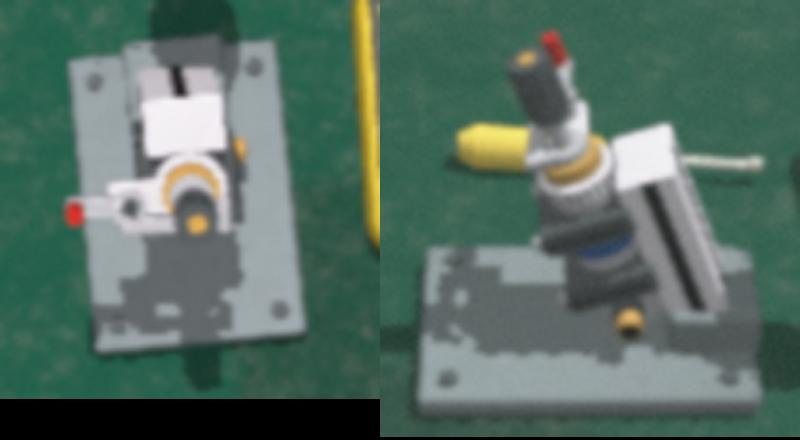

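The crop confirms the larger stand: its red tab is on the +y side, and the knob's brass cap shows at about top (346.8,238.7) and scene (326.4,227.1). Next I fit the pose.

```bash
cat > fit.py <<'E'
from m import *
# side edges (y=const) and near edge in rough rect frame
def edges(P,c0,yaw):
    for _ in range(4):
        Rm=np.array([[np.cos(yaw),np.sin(yaw)],[-np.sin(yaw),np.cos(yaw)]])
        q=(Rm@(P-c0).T).T
        L=[]
        for ax,sg,h in ((1,1,.06),(1,-1,.06),(0,-1,.085)):
            o=1-ax; k=(abs(q[:,ax]*sg-h)<.006)&(abs(q[:,o])<(.065 if ax else .045))
            a=np.polyfit(q[k,o],q[k,ax],1); L.append((a,k.sum(),np.std(q[k,ax]-np.polyval(a,q[k,o]))))
        dy=np.mean([L[0][0][0],L[1][0][0]]); off=np.array([L[2][0][1]+.085,(L[0][0][1]+L[1][0][1])/2])
        c0=c0+Rm.T@off; yaw+=dy
    return c0,yaw,L
c0,yaw,L=edges(P,np.array([.582,.200]),np.radians(6.7))
print('centre',c0,'yaw',np.degrees(yaw)); print(L)
def cap(d,box):
    x0,x1,y0,y1=box; h=cv2.cvtColor(d['frame'],cv2.COLOR_RGB2HSV)[y0:y1,x0:x1].astype(int)
    m=(h[...,0]>10)&(h[...,0]<25)&(h[...,1]>110)&(h[...,2]>100); ys,xs=np.nonzero(m); return xs.mean()+x0,ys.mean()+y0,len(xs)
a=cap(t,(342,352,234,244)); b=cap(s,(320,333,222,232)); print(a,b,'cap tri',tri(*ray(t,*a[:2]),*ray(s,*b[:2])))
S=R.from_euler('z',yaw).as_matrix(); o=np.array([*c0,0])
for n,p in (('cap',(-30.5,0,175.6)),('tab',(-18,60,141.3)),('gland',(-11,0,122)),('grip',(-24.7,0,159.6))):
    w=o+S@np.array(p)/1000; print(n,w.round(4),proj(t,w).round(1),proj(s,w).round(1))
E
python3 fit.py
```

```text
rect mm ((583.9973754882812, 200.50653076171875), (178.7948760986328, 122.92925262451172), 6.7455153465271) [[488.0, 251.0], [502.3999938964844, 129.0], [680.0, 150.0], [665.5999755859375, 272.0]]
(np.float64(313.8888888888889), np.float64(236.0), 18, np.int64(312), np.int64(316), np.int64(234), np.int64(238)) (np.float64(334.3448275862069), np.float64(222.75862068965517), 29, np.int64(332), np.int64(337), np.int64(219), np.int64(227))
tab tri (array([0.5586161 , 0.25923055, 0.14175471]), np.float64(0.0016567538166948506))
centre [0.58152696 0.20071077] yaw 7.152959290959015
[(array([-0.00626566,  0.05980962]), np.int64(59), np.float64(0.0006472667088708102)), (array([ 0.00626566, -0.05980962]), np.int64(60), np.float64(0.0007647230364454846)), (array([ 0.00822597, -0.085     ]), np.int64(42), np.float64(0.0007943699019384399))]
(np.float64(346.5), np.float64(238.5), 16) (np.float64(326.5), np.float64(226.5), 4) cap tri (array([0.55211516, 0.19703398, 0.17406636]), np.float64(0.0008844481391518242))
cap [0.5513 0.1969 0.1756] [346.5 238.7] [325.7 225.7]
tab [0.5562 0.258  0.1413] [314.4 236.9] [332.4 223.3]
gland [0.5706 0.1993 0.122 ] [345.  231.1] [337.2 252.2]
grip [0.557  0.1976 0.1596] [346.1 236.3] [329.2 233.9]
```

```bash
cat > w.py <<'E'
from h import *
import sys
YAW=7.15; G=np.array([.571,.1995,.122])
B=R.from_euler('z',YAW,degrees=True).as_matrix()@R.from_euler('y',-20,degrees=True).as_matrix()  # gland axes
T=B@np.diag([1,-1,-1])
def to(*p):
    s=manip.state(); d=G+B@(np.array(p)/1000)-s['ee_pos']
    Rc=R.from_euler('xyz',s['eef_rot'],degrees=True)
    tw=(R.from_matrix(T)*Rc.inv()).as_rotvec(degrees=True)
    print('to',p,'world',(G+B@(np.array(p)/1000)).round(4),'units dp',(d/.04).round(2),'twist',(tw/6).round(2))
def where():
    s=manip.state(); print('t',round(s['t'],2),'tcp in gland mm',(B.T@(s['ee_pos']-G)*1000).round(1),'F gl',(B.T@s['contact_force']).round(1),'gap',s['finger_gap'],'gf',s['gripper_force'],'q',s['q'].round(0))
if __name__=='__main__':
    where()
    for a in sys.argv[1:]: to(*map(float,a.split(',')))
    print((B/1*1).round(3).tolist())
E
python3 w.py -35,60,100 -35,60,37
```

```text
t 0.3 tcp in gland mm [-362.4 -627.   268.2] F gl [-0.4  0.1 -0.3] gap 1.002001259808086 gf 0.0 q [-73.  17.  -9.  65.  -0.  82.]
to (-35.0, 60.0, 100.0) world [0.497  0.2507 0.204 ] units dp [ 6.92 18.18 -1.15] twist [ 0.92 -3.22 -2.91]
to (-35.0, 60.0, 37.0) world [0.5183 0.2534 0.1448] units dp [ 7.45 18.25 -2.63] twist [ 0.92 -3.22 -2.91]
[[0.932, -0.124, -0.339], [0.117, 0.992, -0.043], [0.342, 0.0, 0.94]]
```

Emit:
{"api": "apply_moves", "payload": {"moves": [{"dp": [0.34, 0.9, 0.1], "twist": [0.046, -0.16, -0.145]}, {"dp": [0.34, 0.9, 0.1], "twist": [0.046, -0.16, -0.145]}, {"dp": [0.34, 0.9, 0.1], "twist": [0.046, -0.16, -0.145]}, {"dp": [0.34, 0.9, 0.1], "twist": [0.046, -0.16, -0.145]}, {"dp": [0.34, 0.9, 0.1], "twist": [0.046, -0.16, -0.145]}], "grip": 1}}

```text
t: 0.72
ee_pos: [0.2884, -0.2949, 0.2703]
eef_rot: [179.4, -5.0, 20.4]
contact_force: [0.8, -0.1, 0.1]
finger_gap: 0.299
gripper_force: 0.0
```

Emit:
{"api": "apply_moves", "payload": {"moves": [{"dp": [0.34, 0.9, 0], "twist": [0.046, -0.16, -0.145]}, {"dp": [0.34, 0.9, 0], "twist": [0.046, -0.16, -0.145]}, {"dp": [0.34, 0.9, 0], "twist": [0.046, -0.16, -0.145]}, {"dp": [0.34, 0.9, 0], "twist": [0.046, -0.16, -0.145]}, {"dp": [0.34, 0.9, 0], "twist": [0.046, -0.16, -0.145]}]}}

```text
t: 1.13
ee_pos: [0.3564, -0.1149, 0.2705]
eef_rot: [179.2, -10.0, 16.1]
contact_force: [0.6, -0.9, -0.3]
finger_gap: -0.001
gripper_force: 0.0
```

Emit:
{"api": "apply_moves", "payload": {"moves": [{"dp": [0.34, 0.9, 0], "twist": [0.046, -0.16, -0.145]}, {"dp": [0.34, 0.9, 0], "twist": [0.046, -0.16, -0.145]}, {"dp": [0.34, 0.9, 0], "twist": [0.046, -0.16, -0.145]}, {"dp": [0.34, 0.9, 0], "twist": [0.046, -0.16, -0.145]}, {"dp": [0.34, 0.9, 0], "twist": [0.046, -0.16, -0.145]}]}}

```text
t: 1.55
ee_pos: [0.4244, 0.0655, 0.2707]
eef_rot: [179.4, -15.1, 11.7]
contact_force: [0.6, -1.3, -0.6]
finger_gap: -0.0
gripper_force: 0.0
```

Emit:
{"api": "apply_moves", "payload": {"moves": [{"dp": [0.34, 0.9, 0], "twist": [0.046, -0.16, -0.145]}, {"dp": [0.34, 0.9, 0], "twist": [0.046, -0.16, -0.145]}, {"dp": [0.34, 0.9, 0], "twist": [0.046, -0.16, -0.145]}, {"dp": [0.34, 0.9, 0], "twist": [0.046, -0.16, -0.145]}, {"dp": [0.34, 0.9, 0], "twist": [0.046, -0.16, -0.145]}]}}

```text
t: 1.97
ee_pos: [0.5036, 0.1869, 0.2703]
eef_rot: [-178.6, -19.9, 11.8]
contact_force: [-0.0, 0.1, -0.0]
finger_gap: 0.003
gripper_force: 0.0
```

```bash
python3 w.py -35,60,100 -35,60,37
```

```text
t 1.97 tcp in gland mm [-13.6  -4.1 162.7] F gl [-0.   0.1 -0. ] gap 0.00281343048623353 gf 0.0 q [ 12.   2. -27.  41.   1. 180.]
to (-35.0, 60.0, 100.0) world [0.497  0.2507 0.204 ] units dp [-0.17  1.59 -1.66] twist [-0.22 -0.05 -0.86]
to (-35.0, 60.0, 37.0) world [0.5183 0.2534 0.1448] units dp [ 0.37  1.66 -3.14] twist [-0.22 -0.05 -0.86]
[[0.932, -0.124, -0.339], [0.117, 0.992, -0.043], [0.342, 0.0, 0.94]]
```

Emit:
{"api": "apply_moves", "payload": {"moves": [{"dp": [0, 0.3, 0], "twist": [-0.36, -0.045, 1]}, {"dp": [0, 0.3, 0], "twist": [-0.36, -0.045, 1]}, {"dp": [0, 0.3, 0], "twist": [-0.36, -0.045, 1]}, {"dp": [0, 0.3, 0], "twist": [-0.36, -0.045, 1]}, {"dp": [0, 0.3, 0], "twist": [-0.36, -0.045, 1]}]}}

```text
t: 2.38
ee_pos: [0.5033, 0.2455, 0.2702]
eef_rot: [170.8, -15.9, 45.3]
contact_force: [0.5, 0.3, 0.6]
finger_gap: 0.001
gripper_force: 0.0
```

Emit:
{"api": "apply_moves", "payload": {"moves": [{"dp": [0, 0, 0], "twist": [-0.36, -0.045, 1]}, {"dp": [0, 0, 0], "twist": [-0.36, -0.045, 1]}, {"dp": [0, 0, 0], "twist": [-0.36, -0.045, 1]}, {"dp": [0, 0, 0], "twist": [-0.36, -0.045, 1]}, {"dp": [0, 0, 0], "twist": [-0.36, -0.045, 1]}]}}

```text
t: 2.8
ee_pos: [0.5033, 0.245, 0.2702]
eef_rot: [164.3, -7.2, 76.7]
contact_force: [0.3, 0.4, 0.8]
finger_gap: -0.0
gripper_force: 0.0
```

Emit:
{"api": "apply_moves", "payload": {"moves": [{"dp": [0, 0, 0], "twist": [-0.36, -0.045, 1]}, {"dp": [0, 0, 0], "twist": [-0.36, -0.045, 1]}, {"dp": [0, 0, 0], "twist": [-0.36, -0.045, 1]}, {"dp": [0, 0, 0], "twist": [-0.36, -0.045, 1]}, {"dp": [0, 0, 0], "twist": [-0.36, -0.045, 1]}]}}

```text
t: 3.22
ee_pos: [0.5033, 0.245, 0.2703]
eef_rot: [163.3, 3.5, 106.8]
contact_force: [0.6, 0.1, -0.2]
finger_gap: -0.0
gripper_force: 0.0
```

Emit:
{"api": "apply_moves", "payload": {"moves": [{"dp": [0, 0, 0], "twist": [-0.36, -0.045, 1]}, {"dp": [0, 0, 0], "twist": [-0.36, -0.045, 1]}, {"dp": [0, 0, 0], "twist": [-0.36, -0.045, 1]}, {"dp": [0, 0, 0], "twist": [-0.36, -0.045, 1]}, {"dp": [0, 0, 0], "twist": [-0.36, -0.045, 1]}]}}

```text
t: 3.63
ee_pos: [0.5033, 0.245, 0.2702]
eef_rot: [167.9, 13.2, 137.6]
contact_force: [-0.1, 0.2, -0.8]
finger_gap: -0.001
gripper_force: 0.0
```

Emit:
{"api": "apply_moves", "payload": {"moves": [{"dp": [0, 0, 0], "twist": [-0.36, -0.045, 1]}, {"dp": [0, 0, 0], "twist": [-0.36, -0.045, 1]}, {"dp": [0, 0, 0], "twist": [-0.36, -0.045, 1]}, {"dp": [0, 0, 0], "twist": [-0.36, -0.045, 1]}, {"dp": [0, 0, 0], "twist": [-0.36, -0.045, 1]}]}}

```text
t: 4.05
ee_pos: [0.5033, 0.245, 0.2702]
eef_rot: [177.3, 19.1, 170.3]
contact_force: [-0.7, -0.1, -0.5]
finger_gap: -0.001
gripper_force: 0.0
```

```bash
sed -i 's/diag(\[1,-1,-1\])/diag([-1,1,-1])/' w.py; python3 w.py -35,60,100 -35,60,37
```

```text
t 4.05 tcp in gland mm [ -7.1  53.6 160.3] F gl [-0.9 -0.  -0.2] gap -0.0006016275382577116 gf 0.0 q [ 23.   7. -21.  44.  -8.  31.]
to (-35.0, 60.0, 100.0) world [0.497  0.2507 0.204 ] units dp [-0.16  0.14 -1.66] twist [-0.43 -0.14  2.66]
to (-35.0, 60.0, 37.0) world [0.5183 0.2534 0.1448] units dp [ 0.38  0.21 -3.14] twist [-0.43 -0.14  2.66]
[[0.932, -0.124, -0.339], [0.117, 0.992, -0.043], [0.342, 0.0, 0.94]]
```

Emit:
{"api": "apply_moves", "payload": {"moves": [{"dp": [-0.16, 0.14, -0.2], "twist": [-0.14, -0.05, 0.88]}, {"dp": [0, 0, -0.5], "twist": [-0.14, -0.05, 0.89]}, {"dp": [0, 0, -0.5], "twist": [-0.15, -0.04, 0.89]}, {"dp": [0, 0, -0.46], "twist": [0, 0, 0]}, {"dp": [0, 0, 0], "twist": [0, 0, 0]}]}}

```text
t: 4.47
ee_pos: [0.4946, 0.2495, 0.2003]
eef_rot: [179.9, 19.7, -173.2]
contact_force: [0.2, -0.4, -1.4]
finger_gap: 0.0
gripper_force: 0.0
```

```bash
python3 w.py -35,60,100 -35,60,37; python3 - <<'E'
from w import *
d=grab('wrist'); cv2.imwrite('pics/w1.png',d['frame'][:,:,::-1]); print(d['T_tool_cam'],d['fovy'],d['cx'],d['cy'])
E
```

```text
t 4.47 tcp in gland mm [-38.6  59.1  97.4] F gl [-0.3 -0.5 -1.4] gap 0.00020638790254133322 gf 0.0 q [ 22.   9. -31.  31.  -5.  14.]
to (-35.0, 60.0, 100.0) world [0.497  0.2507 0.204 ] units dp [0.06 0.03 0.09] twist [-0.   -0.05  0.05]
to (-35.0, 60.0, 37.0) world [0.5183 0.2534 0.1448] units dp [ 0.59  0.1  -1.39] twist [-0.   -0.05  0.05]
[[0.932, -0.124, -0.339], [0.117, 0.992, -0.043], [0.342, 0.0, 0.94]]
[[ 8.74653987e-04  9.48765401e-01  3.15980141e-01  8.07317455e-02]
 [ 9.99999409e-01 -6.25671182e-04 -8.89417605e-04  1.34760009e-04]
 [-6.46148982e-04  3.15980732e-01 -9.48765387e-01 -1.23706443e-01]
 [ 0.00000000e+00  0.00000000e+00  0.00000000e+00  1.00000000e+00]] 65.70646984690485 329.1520040900703 238.44067378260996
```

View pics/w1.png

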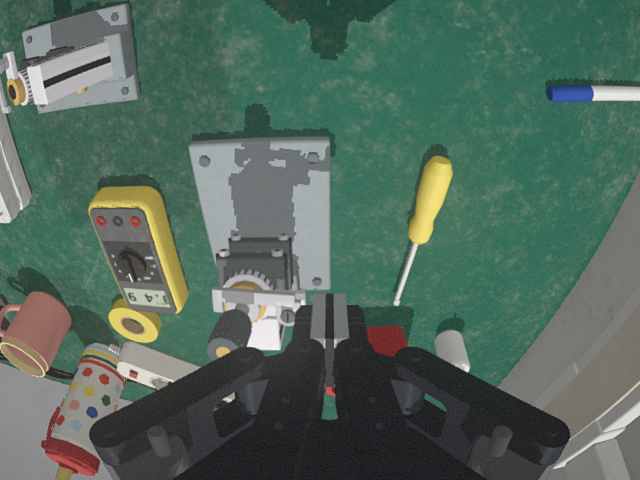

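Wrist view: the closed fingers are at (330,310), lined up with the tab, whose red shows at (331,390). The knob's brass cap is at (222,347), the collar and ring at (243,292), and the keeper bar at (257,298).

```bash
cat >> h.py <<'E'
def wproj(d,p):
    s=d['s']; H=np.eye(4); H[:3,:3]=R.from_euler('xyz',s['eef_rot'],degrees=True).as_matrix(); H[:3,3]=s['ee_pos']
    M=H@np.array(d['T_tool_cam']); c=M[:3,:3].T@(np.array(p)-M[:3,3]); q=np.array([c[0],-c[1],-c[2]])
    th=np.arctan2(np.hypot(q[0],q[1]),q[2]); r=f_(d)*th; n=np.hypot(q[0],q[1]); return np.array([d['cx'],d['cy']])+r*q[:2]/n
E
python3 - <<'E'
from w import *
d=grab('wrist')
for n,p in (('cap',(0,0,57)),('gland',(0,0,0)),('tab',(1,60,28)),('base near +y',None),('base near -y',None)):
    if p is None:
        y=60 if '+' in n else -60
        Rz=R.from_euler('z',YAW,degrees=True).as_matrix(); w=G+Rz@(np.array([-85+11,y,-122+14])/1000)
    else: w=G+B@(np.array(p)/1000)
    print(n,wproj(d,w).round(1))
h=cv2.cvtColor(d['frame'],cv2.COLOR_RGB2HSV)[335:365,208:236].astype(int)
m=(h[...,0]>10)&(h[...,0]<25)&(h[...,1]>110)&(h[...,2]>100); ys,xs=np.nonzero(m); print('cap px',xs.mean()+208,ys.mean()+335,len(xs))
E
```

```text
cap [221.7 346.3]
gland [242.5 299.5]
tab [329.9 322.9]
base near +y [329.  133.5]
base near -y [185.5 139.5]
cap px 222.61682242990653 348.58878504672896 107
```

Emit:
{"api": "apply_moves", "payload": {"moves": [{"dp": [0.15, 0.03, -0.35], "twist": [0, -0.05, 0.05]}, {"dp": [0.15, 0.03, -0.35], "twist": [0, 0, 0]}, {"dp": [0.15, 0.03, -0.34], "twist": [0, 0, 0]}, {"dp": [0.16, 0.02, -0.34], "twist": [0, 0, 0]}, {"dp": [0, 0, 0], "twist": [0, 0, 0]}]}}

```text
t: 4.98
ee_pos: [0.5221, 0.2551, 0.148]
eef_rot: [179.9, 20.3, -172.9]
contact_force: [-0.7, 0.2, -0.5]
finger_gap: -0.002
gripper_force: 0.0
```

```bash
sed -i 's/\.571,\.1995/.572,.1998/' w.py; python3 w.py -35,60,37 -17,60,37 9,52,37
```

```text
t 4.98 tcp in gland mm [-31.2  61.1  39.1] F gl [-0.8  0.3 -0.3] gap -0.0021188233136142307 gf 0.0 q [ 21.  15. -33.  23.  -5.  13.]
to (-35.0, 60.0, 37.0) world [0.5193 0.2537 0.1448] units dp [-0.07 -0.04 -0.08] twist [-0.02  0.04  0.01]
to (-17.0, 60.0, 37.0) world [0.5361 0.2558 0.151 ] units dp [0.35 0.02 0.07] twist [-0.02  0.04  0.01]
to (9.0, 52.0, 37.0) world [0.5614 0.2509 0.1598] units dp [ 0.98 -0.11  0.29] twist [-0.02  0.04  0.01]
[[0.932, -0.124, -0.339], [0.117, 0.992, -0.043], [0.342, 0.0, 0.94]]
```

Emit:
{"api": "apply_moves", "payload": {"moves": [{"dp": [0.1, 0, 0.01]}, {"dp": [0.1, -0.01, 0.02]}, {"dp": [0.1, -0.01, 0.03]}, {"dp": [0.1, -0.01, 0.03]}, {"dp": [0.1, -0.01, 0.03]}]}}

```text
invalid input
```

Emit:
{"api": "apply_moves", "payload": {"moves": [{"dp": [0.1, -0.01, 0.03]}, {"dp": [0.1, -0.01, 0.03]}, {"dp": [0.1, -0.01, 0.03]}, {"dp": [0.1, -0.01, 0.03]}, {"dp": [0.08, -0.01, 0.03]}]}}

```text
invalid input
```

```bash
python3 w.py 9,52,37; python3 - <<'E'
from h import *
s=grab('scene'); t=grab('top'); w=grab('wrist')
a=cv2.resize(s['frame'][190:340,280:410],(390,450)); b=cv2.resize(w['frame'][200:400,180:360],(405,450))
cv2.imwrite('pics/push.png',np.hstack([a,b])[:,:,::-1])
E
```

```text
t 4.98 tcp in gland mm [-31.2  61.1  39.1] F gl [-0.8  0.3 -0.3] gap -0.0021188233136142307 gf 0.0 q [ 21.  15. -33.  23.  -5.  13.]
to (9.0, 52.0, 37.0) world [0.5614 0.2509 0.1598] units dp [ 0.98 -0.11  0.29] twist [-0.02  0.04  0.01]
[[0.932, -0.124, -0.339], [0.117, 0.992, -0.043], [0.342, 0.0, 0.94]]
```

View pics/push.png

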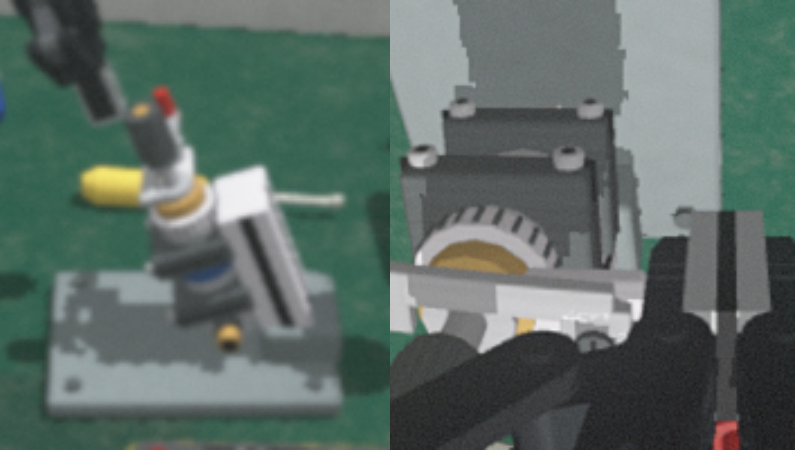

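The wrist crop shows the tab's red just past the fingers, in line with them. The scene crop shows the keeper still closed and the stand not moved. That move call was refused because the rows lacked a twist, so I'll send it again.

Emit:
{"api": "apply_moves", "payload": {"moves": [{"dp": [0.1, 0, 0.01], "twist": [0, 0, 0]}, {"dp": [0.1, -0.01, 0.02], "twist": [0, 0, 0]}, {"dp": [0.1, -0.01, 0.03], "twist": [0, 0, 0]}, {"dp": [0.1, -0.01, 0.03], "twist": [0, 0, 0]}, {"dp": [0.1, -0.01, 0.03], "twist": [0, 0, 0]}]}}

```text
t: 5.55
ee_pos: [0.5418, 0.2535, 0.1539]
eef_rot: [179.9, 20.3, -172.9]
contact_force: [-2.4, 1.2, -0.5]
finger_gap: -0.002
gripper_force: 1.2
```

```bash
python3 w.py 9,52,37
```

```text
t 5.55 tcp in gland mm [-11.   57.   37.9] F gl [-2.3  1.5  0.3] gap -0.0019663546363446714 gf 1.178937703371048 q [ 20.  16. -30.  24.  -4.  12.]
to (9.0, 52.0, 37.0) world [0.5614 0.2509 0.1598] units dp [ 0.49 -0.06  0.15] twist [-0.03  0.05 -0.  ]
[[0.932, -0.124, -0.339], [0.117, 0.992, -0.043], [0.342, 0.0, 0.94]]
```

Emit:
{"api": "apply_moves", "payload": {"moves": [{"dp": [0.1, -0.01, 0.03], "twist": [0, 0, 0]}, {"dp": [0.1, -0.01, 0.03], "twist": [0, 0, 0]}, {"dp": [0.1, -0.02, 0.03], "twist": [0, 0, 0]}, {"dp": [0.1, -0.02, 0.03], "twist": [0, 0, 0]}, {"dp": [0.1, -0.02, 0.03], "twist": [0, 0, 0]}]}}

```text
t: 5.97
ee_pos: [0.5606, 0.2491, 0.1588]
eef_rot: [180.0, 20.2, -172.9]
contact_force: [-8.9, -5.6, 0.8]
finger_gap: 0.004
gripper_force: 4.1
```

```bash
python3 w.py 9,52,37 -20,52,90; python3 - <<'E'
from w import *
from h import *
s=grab('scene'); t=grab('top'); w=grab('wrist')
a=cv2.resize(s['frame'][190:340,280:410],(390,450)); b=cv2.resize(w['frame'][200:400,180:360],(405,450))
cv2.imwrite('pics/push2.png',np.hstack([a,b])[:,:,::-1])
h=cv2.cvtColor(s['frame'],cv2.COLOR_RGB2HSV)[205:245,322:365].astype(int)
m=((h[...,0]<8)|(h[...,0]>172))&(h[...,1]>130)&(h[...,2]>90); ys,xs=np.nonzero(m); print('tab px',xs.mean()+322,ys.mean()+205,len(xs))
for a in (0,.4,.8,1,1.2): print(a,proj(s,G+B@(np.array([28*np.sin(a),32+28*np.cos(a),20.5])/1000)).round(1))
E
```

```text
t 5.97 tcp in gland mm [ 7.8 50.4 36.3] F gl [-8.7 -4.4  4. ] gap 0.0036901773937046962 gf 4.103151988238096 q [ 19.  17. -27.  26.  -4.  11.]
to (9.0, 52.0, 37.0) world [0.5614 0.2509 0.1598] units dp [0.02 0.04 0.03] twist [-0.01  0.03  0.01]
to (-20.0, 52.0, 90.0) world [0.5163 0.2452 0.1997] units dp [-1.11 -0.1   1.02] twist [-0.01  0.03  0.01]
[[0.932, -0.124, -0.339], [0.117, 0.992, -0.043], [0.342, 0.0, 0.94]]
tab px 345.13793103448273 222.68965517241378 29
0 [333.2 223.2]
0.4 [339.1 222.1]
0.8 [344.2 222.6]
1 [346.2 223.3]
1.2 [347.7 224.5]
```

View pics/push2.png

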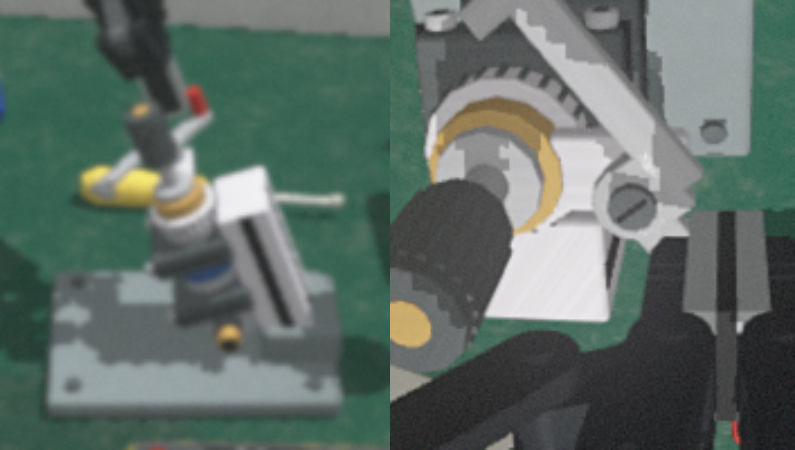

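The keeper has swung towards the robot to about 0.85–0.9 rad, with the tab at scene (345,223) and the collar clear. I'll push a little further along the arc for margin.

Emit:
{"api": "apply_moves", "payload": {"moves": [{"dp": [0.03, -0.04, 0.01], "twist": [0, 0, 0]}, {"dp": [0.03, -0.04, 0.01], "twist": [0, 0, 0]}, {"dp": [0.03, -0.04, 0.01], "twist": [0, 0, 0]}, {"dp": [0.03, -0.04, 0.01], "twist": [0, 0, 0]}, {"dp": [0, 0, 0], "twist": [0, 0, 0]}]}}

```text
t: 6.53
ee_pos: [0.5657, 0.2432, 0.1605]
eef_rot: [179.9, 20.2, -172.9]
contact_force: [-5.0, -1.5, -3.2]
finger_gap: -0.001
gripper_force: 2.7
```

```bash
cat > k.py <<'E'
from w import *
s=grab('scene')
h=cv2.cvtColor(s['frame'],cv2.COLOR_RGB2HSV)[205:245,322:365].astype(int)
m=((h[...,0]<8)|(h[...,0]>172))&(h[...,1]>130)&(h[...,2]>90); ys,xs=np.nonzero(m); print('tab px',xs.mean()+322,ys.mean()+205,len(xs))
E
python3 k.py; python3 w.py -20,52,45 -20,52,100
```

```text
tab px 348.0322580645161 224.6451612903226 31
t 6.58 tcp in gland mm [12.4 43.9 36.5] F gl [-5.1 -1.7 -1.4] gap 0.0024469365677608603 gf 2.838808223605156 q [ 18.  17. -27.  26.  -4.  11.]
to (-20.0, 52.0, 45.0) world [0.5316 0.2471 0.1574] units dp [-0.85  0.1  -0.08] twist [-0.02  0.03  0.  ]
to (-20.0, 52.0, 100.0) world [0.5129 0.2448 0.2091] units dp [-1.32  0.04  1.22] twist [-0.02  0.03  0.  ]
[[0.932, -0.124, -0.339], [0.117, 0.992, -0.043], [0.342, 0.0, 0.94]]
```

Emit:
{"api": "apply_moves", "payload": {"moves": [{"dp": [-0.18, 0.02, -0.05], "twist": [0, 0, 0]}, {"dp": [-0.18, 0.02, -0.05], "twist": [0, 0, 0]}, {"dp": [-0.22, 0, 0.6], "twist": [0, 0, 0]}, {"dp": [-0.22, 0, 0.6], "twist": [0, 0, 0]}, {"dp": [-0.22, 0, 0.6], "twist": [0, 0, 0]}]}}

```text
t: 7.0
ee_pos: [0.525, 0.2457, 0.2303]
eef_rot: [179.9, 20.4, -172.9]
contact_force: [0.3, 0.4, -0.1]
finger_gap: -0.002
gripper_force: 0.0
```

Emit:
{"api": "apply_moves", "payload": {"moves": [{"dp": [0, 0, 0.3], "twist": [0, 0, 0]}, {"dp": [0, 0, 0], "twist": [0, 0, 0]}], "grip": -0.2}}

```text
t: 7.17
ee_pos: [0.5271, 0.2466, 0.2454]
eef_rot: [179.8, 20.7, -172.9]
contact_force: [0.8, 0.0, 0.3]
finger_gap: 0.271
gripper_force: 0.0
```

```bash
python3 k.py; python3 w.py 0,0,120 0,0,42 0,0,40
```

```text
tab px 347.8484848484849 224.5151515151515 33
t 7.22 tcp in gland mm [  4.5  51.7 127.5] F gl [0.5 1.  0.1] gap 0.35819361996501986 gf 0.0 q [ 20.   9. -24.  37.  -4.  12.]
to (0.0, 0.0, 120.0) world [0.5313 0.1947 0.2348] units dp [ 0.12 -1.29 -0.21] twist [-0.04  0.1  -0.  ]
to (0.0, 0.0, 42.0) world [0.5577 0.198  0.1615] units dp [ 0.78 -1.2  -2.05] twist [-0.04  0.1  -0.  ]
to (0.0, 0.0, 40.0) world [0.5584 0.1981 0.1596] units dp [ 0.8  -1.2  -2.09] twist [-0.04  0.1  -0.  ]
[[0.932, -0.124, -0.339], [0.117, 0.992, -0.043], [0.342, 0.0, 0.94]]
```

Emit:
{"api": "apply_moves", "payload": {"moves": [{"dp": [0.03, -0.33, -0.05], "twist": [-0.04, 0.1, 0]}, {"dp": [0.03, -0.33, -0.05], "twist": [0, 0, 0]}, {"dp": [0.03, -0.33, -0.05], "twist": [0, 0, 0]}, {"dp": [0.03, -0.3, -0.06], "twist": [0, 0, 0]}, {"dp": [0, 0, 0], "twist": [0, 0, 0]}]}}

```text
t: 7.63
ee_pos: [0.5297, 0.1921, 0.2309]
eef_rot: [-179.9, 19.6, -172.9]
contact_force: [0.8, 0.6, 0.2]
finger_gap: 0.599
gripper_force: 0.0
```

```bash
python3 w.py 0,0,120 0,0,40; python3 - <<'E'
from w import *
d=grab('wrist'); x0,y0=int(0),0
print('cap',wproj(d,G+B@np.array([0,0,.057])),'gland',wproj(d,G),'tcp-line',wproj(d,G+B@np.array([0,0,.1])))
cv2.imwrite('pics/w2.png',d['frame'][200:440,170:490,::-1])
h=cv2.cvtColor(d['frame'],cv2.COLOR_RGB2HSV).astype(int)
m=((h[...,0]>10)&(h[...,0]<25)&(h[...,1]>110)&(h[...,2]>100)).astype(np.uint8)
n,_,st,c=cv2.connectedComponentsWithStats(m)
for i in range(1,n):
    if st[i,4]>40 and 280<c[i][0]<380: print(st[i],c[i])
E
```

```text
t 7.63 tcp in gland mm [ -3.1  -2.3 117. ] F gl [ 0.8  0.5 -0.1] gap 0.599111184816081 gf 0.0 q [ 14.   8. -27.  36.  -2.   6.]
to (0.0, 0.0, 120.0) world [0.5313 0.1947 0.2348] units dp [0.04 0.06 0.1 ] twist [ 0.02 -0.07  0.01]
to (0.0, 0.0, 40.0) world [0.5584 0.1981 0.1596] units dp [ 0.72  0.15 -1.78] twist [ 0.02 -0.07  0.01]
[[0.932, -0.124, -0.339], [0.117, 0.992, -0.043], [0.342, 0.0, 0.94]]
cap [333.09456142 278.78550394] gland [332.39011457 244.68262246] tcp-line [333.90014688 318.870983  ]
[312 223  41  33 297] [331.26599327 233.82154882]
[326 274  15  13  80] [333.05   280.3875]
```

View pics/w2.png

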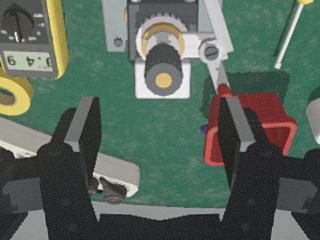

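Wrist view: the knob cap is at (333,280) and lies within 1 mm of the prediction, midway between the open fingers. The tab stays outside the finger width. Descending.

Emit:
{"api": "apply_moves", "payload": {"moves": [{"dp": [0.15, 0.07, -0.3], "twist": [0.02, -0.07, 0.01]}, {"dp": [0.15, 0.03, -0.37], "twist": [0, 0, 0]}, {"dp": [0.15, 0.02, -0.37], "twist": [0, 0, 0]}, {"dp": [0.15, 0.02, -0.37], "twist": [0, 0, 0]}, {"dp": [0.12, 0.01, -0.34], "twist": [0, 0, 0]}]}}

```text
t: 8.1
ee_pos: [0.5591, 0.2006, 0.1614]
eef_rot: [180.0, 20.1, -172.8]
contact_force: [0.8, -0.3, -0.1]
finger_gap: 0.602
gripper_force: 0.0
```

Emit:
{"api": "apply_moves", "payload": {"moves": [{"dp": [0, 0, 0], "twist": [0, 0, 0]}, {"dp": [0, 0, 0], "twist": [0, 0, 0]}]}}

```text
t: 8.27
ee_pos: [0.5583, 0.2002, 0.1617]
eef_rot: [180.0, 20.0, -172.8]
contact_force: [-0.1, 0.1, 0.3]
finger_gap: 0.598
gripper_force: 0.0
```

```bash
python3 w.py 0,0,41
```

```text
t 8.27 tcp in gland mm [ 0.9  2.1 42. ] F gl [0.  0.1 0.3] gap 0.5975369714618214 gf 0.0 q [ 14.  15. -30.  25.  -2.   6.]
to (0.0, 0.0, 41.0) world [0.5581 0.1981 0.1605] units dp [-0.01 -0.05 -0.03] twist [-0.    0.   -0.01]
[[0.932, -0.124, -0.339], [0.117, 0.992, -0.043], [0.342, 0.0, 0.94]]
```

Emit:
{"api": "apply_moves", "payload": {"moves": [{"dp": [-0.01, -0.05, -0.02], "twist": [0, 0, 0]}, {"dp": [0, 0, 0], "twist": [0, 0, 0]}, {"dp": [0, 0, 0], "twist": [0, 0, 0]}]}}

```text
t: 8.52
ee_pos: [0.5588, 0.1979, 0.1628]
eef_rot: [180.0, 20.2, -172.8]
contact_force: [0.4, -0.8, 0.1]
finger_gap: 0.602
gripper_force: 0.0
```

Emit:
{"api": "apply_moves", "payload": {"moves": [{"dp": [0, 0, 0], "twist": [0, 0, 0]}, {"dp": [0, 0, 0], "twist": [0, 0, 0]}, {"dp": [0, 0, 0], "twist": [0, 0, 0]}, {"dp": [0, 0, 0], "twist": [0, 0, 0]}, {"dp": [0, 0, 0], "twist": [0, 0, 0]}], "grip": 1, "newtons": 30}}

```text
t: 8.93
ee_pos: [0.5588, 0.1978, 0.1624]
eef_rot: [180.0, 20.2, -172.8]
contact_force: [-4.3, -1.6, 6.1]
finger_gap: 0.232
gripper_force: 29.1
```

```bash
python3 w.py 0,0,41; python3 k.py; python3 -c "from h import *; s=manip.state(); print(s['torque'])"
```

```text
t 8.93 tcp in gland mm [ 1.2 -0.4 42.6] F gl [-2.1 -1.   7.3] gap 0.23249754953056487 gf 29.08411592245102 q [ 14.  15. -30.  25.  -2.   6.]
to (0.0, 0.0, 41.0) world [0.5581 0.1981 0.1605] units dp [-0.02  0.01 -0.05] twist [-0.    0.03 -0.01]
[[0.932, -0.124, -0.339], [0.117, 0.992, -0.043], [0.342, 0.0, 0.94]]
tab px 347.79411764705884 224.52941176470588 34
[-0.27180628  0.51654736 -0.06421988]
```

Emit:
{"api": "apply_moves", "payload": {"moves": [{"dp": [-0.034, -0.004, 0.094], "twist": [0, 0, 0]}, {"dp": [-0.034, -0.004, 0.094], "twist": [0, 0, 0]}, {"dp": [-0.034, -0.004, 0.094], "twist": [0, 0, 0]}, {"dp": [0, 0, 0], "twist": [0, 0, 0]}]}}

```text
t: 9.32
ee_pos: [0.5545, 0.1973, 0.1739]
eef_rot: [180.0, 20.1, -172.8]
contact_force: [1.2, -1.0, -2.5]
finger_gap: 0.233
gripper_force: 29.4
```

```bash
python3 w.py; python3 k.py
```

```text
t 9.32 tcp in gland mm [ 1.2 -0.3 54.8] F gl [ 0.1 -1.1 -2.7] gap 0.2332059884137026 gf 29.41126674413681 q [ 14.  13. -30.  27.  -2.   6.]
[[0.932, -0.124, -0.339], [0.117, 0.992, -0.043], [0.342, 0.0, 0.94]]
tab px 347.79411764705884 224.52941176470588 34
```

Moved 12.2 mm with a pull of about 2.7 N, the rod's own weight. Continuing.

Emit:
{"api": "apply_moves", "payload": {"moves": [{"dp": [-0.034, -0.004, 0.094], "twist": [0, 0, 0]}, {"dp": [-0.034, -0.004, 0.094], "twist": [0, 0, 0]}, {"dp": [-0.034, -0.004, 0.094], "twist": [0, 0, 0]}, {"dp": [-0.034, -0.004, 0.094], "twist": [0, 0, 0]}, {"dp": [0, 0, 0], "twist": [0, 0, 0]}]}}

```text
t: 9.78
ee_pos: [0.549, 0.1967, 0.189]
eef_rot: [180.0, 20.2, -172.8]
contact_force: [0.9, -0.3, -2.7]
finger_gap: 0.237
gripper_force: 29.5
```

Emit:
{"api": "apply_moves", "payload": {"moves": [{"dp": [-0.034, -0.004, 0.094], "twist": [0, 0, 0]}, {"dp": [-0.034, -0.004, 0.094], "twist": [0, 0, 0]}, {"dp": [-0.026, -0.003, 0.071], "twist": [0, 0, 0]}, {"dp": [0, 0, 0], "twist": [0, 0, 0]}, {"dp": [0, 0, 0], "twist": [0, 0, 0]}]}}

```text
t: 10.2
ee_pos: [0.5452, 0.1962, 0.1987]
eef_rot: [180.0, 20.1, -172.8]
contact_force: [1.6, 0.6, -2.6]
finger_gap: 0.235
gripper_force: 29.6
```

```bash
python3 w.py; python3 k.py; python3 - <<'E'
from w import *
s=grab('scene'); t=grab('top'); w=grab('wrist')
for z in (0,40,80,97): print(z,proj(s,G+B@np.array([0,0,z/1000])).round(1),wproj(w,G+B@np.array([0,0,z/1000])).round(1))
a=cv2.resize(s['frame'][180:340,280:410],(390,480),interpolation=cv2.INTER_CUBIC); b=cv2.resize(w['frame'][200:320,280:380],(400,480),interpolation=cv2.INTER_CUBIC)
cv2.imwrite('pics/out.png',np.hstack([a,b])[:,:,::-1])
E
```

```text
t 10.2 tcp in gland mm [ 0.9 -0.2 81.3] F gl [ 0.7  0.4 -3. ] gap 0.23476015486080043 gf 29.563280045986176 q [ 14.  11. -29.  30.  -2.   6.]
[[0.932, -0.124, -0.339], [0.117, 0.992, -0.043], [0.342, 0.0, 0.94]]
tab px 347.79411764705884 224.52941176470588 34
0 [338.  252.1] [328.9 257. ]
40 [330.1 233.8] [329.  286.6]
80 [321.7 214.4] [329.  330.7]
97 [318.  205.9] [329.1 356.2]
```

View pics/out.png

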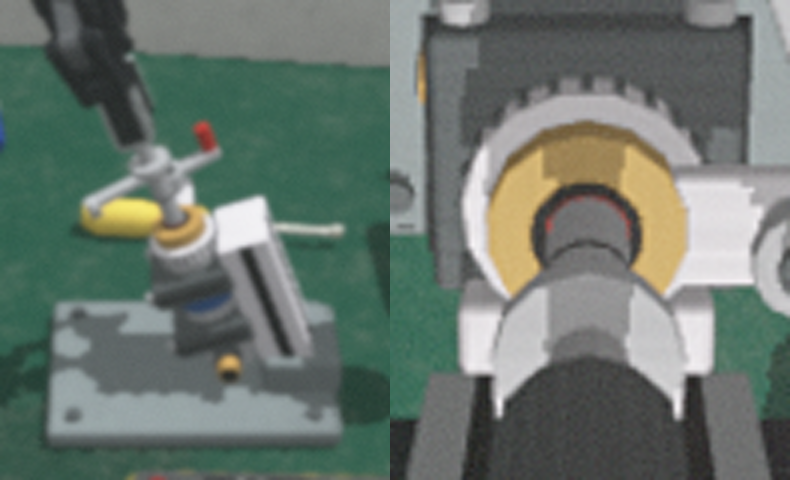

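The red ring is just emerging at the black lip (wrist crop (590,210)), which agrees with 38.7 mm of travel. The stand hasn't moved. I'll add about 1.2 mm and settle.

Emit:
{"api": "apply_moves", "payload": {"moves": [{"dp": [-0.01, -0.001, 0.03], "twist": [0, 0, 0]}, {"dp": [0, 0, 0], "twist": [0, 0, 0]}, {"dp": [0, 0, 0], "twist": [0, 0, 0]}, {"dp": [0, 0, 0], "twist": [0, 0, 0]}, {"dp": [0, 0, 0], "twist": [0, 0, 0]}]}}

```text
t: 10.82
ee_pos: [0.5449, 0.1962, 0.1998]
eef_rot: [180.0, 20.1, -172.8]
contact_force: [1.1, -0.9, -2.1]
finger_gap: 0.235
gripper_force: 29.5
```

Emit:
{"api": "apply_moves", "payload": {"moves": [{"dp": [0, 0, 0], "twist": [0, 0, 0]}, {"dp": [0, 0, 0], "twist": [0, 0, 0]}, {"dp": [0, 0, 0], "twist": [0, 0, 0]}, {"dp": [0, 0, 0], "twist": [0, 0, 0]}, {"dp": [0, 0, 0], "twist": [0, 0, 0]}]}}

```text
t: 11.23
ee_pos: [0.5449, 0.1962, 0.1997]
eef_rot: [180.0, 20.1, -172.8]
contact_force: [1.0, -1.1, -3.4]
finger_gap: 0.237
gripper_force: 29.5
```

```bash
python3 w.py 0,0,82; python3 k.py; python3 - <<'E'
from w import *
w=grab('wrist')
h=cv2.cvtColor(w['frame'],cv2.COLOR_RGB2HSV)[235:275,310:345].astype(int)
m=((h[...,0]<8)|(h[...,0]>172))&(h[...,1]>100)&(h[...,2]>60); ys,xs=np.nonzero(m); print(len(xs),xs.min()+310,xs.max()+310,ys.min()+235,ys.max()+235)
print(wproj(w,G))
E
```

```text
t 11.23 tcp in gland mm [ 0.9 -0.2 82.4] F gl [-0.4 -1.2 -3.4] gap 0.23683423639799064 gf 29.53083336353302 q [ 14.  11. -29.  30.  -2.   6.]
to (0.0, 0.0, 82.0) world [0.5442 0.1963 0.1991] units dp [-0.02  0.   -0.02] twist [-0.    0.02 -0.01]
[[0.932, -0.124, -0.339], [0.117, 0.992, -0.043], [0.342, 0.0, 0.94]]
tab px 347.75757575757575 224.3939393939394 33
28 319 339 248 256
[328.86330005 256.05832156]
```

The rod is 39.8 mm out with the ring at the lip, steady. Handing in.

```bash
python3 -c "from station import manip; print(manip.finish_job())"
```

```text
the job is handed in; nothing more can be done
None
```

The job is handed in: the keeper is about 1.15 rad open, and the rod is held still about 39.8 mm out with its red ring at the lip, by my measurements. The stand showed no visible shift, I saw no contact with the multimeter or screwdriver, and the hand-in returned no verdict.

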